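Press a lens cell out of a microscope barrel with the ejector rod

TASK

Slide the foam-lined steel tray under the open front end of the clamped lens barrel, then push the lens cell out through that end with the white-headed ejector rod, going in from the flanged end, so that the cell drops into the tray. Leave the tray there and lay the rod back in its free seat on the rack, the way round it lay. The gripper must not touch the lens cell, the cell must not land on the bench, and the steel drift, bottle, pliers and lens case are not to be disturbed.

Things in the scene. Friction and masses are not known exactly. Their poses are not given: they have to be found in the camera images.
- holder: Cream lens barrel clamped level in a fixed aluminium V-block. Origin on the bench under the barrel's middle; +x is the push direction. Barrel 80 mm long (x -40 to +40), 63 to 70 mm outside, axis 90 mm up. Foot plate under x -63 to +12, y +-65 mm; strap top 125 mm, clamp screws 101 mm high. From x +12 to +40 it overhangs, underside 57 mm above the bench.
- bore_in (a point): Centre of the bore's mouth at the entry end (steel-coloured flange), 90 mm up; +x points into the bore, the push direction. The bore is straight, level, 47.6 mm wide.
- bore_out (a point): Centre of the bore's mouth at the open front (exit) end, black band, 80 mm along +x from bore_in; +x points out. Three sprung rubber pads 6 to 23 mm inside this mouth grip the cell; with the cell gone they stand up to 1.7 mm into the bore.
- drop (a point): Point on the bench 45 mm beyond the exit mouth along the push direction: the tray's middle belongs here, the tray's x axis along the bore (either way round). A tray centre within 50 mm counts as under the barrel, within 20 mm is safe for the fall.
- cell: Lens cell: black metal ring, violet glass recessed in both ends, 46 mm diameter, 36 mm long, 140 g. Origin at its centre, x along its axis. Starts in the bore, front face 0 to 6 mm inside the exit mouth. Sliding it takes about 4 to 12 N all the way; it tips and falls, 30 to 40 mm beyond the mouth, as the rod's face comes level with the exit mouth.
- rod: Ejector rod, 200 mm, 200 g, loose in a rack seat. Origin on its axis at the middle of the blue handle; +x to the white head. White head 40 mm diameter, flat face, x +130 to +144 mm; shaft 16 mm, +28 to +130; blue handle 24 mm, -28 to +28 (grasp here, across the axis); grey pommel 32 mm, -56 to -28. Any roll. Balance point near x +30.
- rod_tip (a point): Centre of the rod's flat white pushing face, 144 mm ahead (+x) of the rod's origin.
- rack: Grey rod rack on a black base, fixed. Base plate 165 x 185 x 6 mm, origin on the bench near its middle; +x is the way the heads point. Two seats 90 mm apart, each a front V at x +64 mm (for the shaft) and a rear V at x -72 mm (for the pommel), 10 mm thick, tops 52 and 46 mm high, open about +-21 mm, 45 degree flanks that centre the rod.
- seat_a (a point): Where a rod's origin lies when it rests in the seat at the rack's y = +45 mm; 44 mm above the bench. x axis as the rack's.
- seat_b (a point): Where a rod's origin lies when it rests in the seat at the rack's y = -45 mm; 44 mm above the bench. x axis as the rack's.
- drift: Steel drift, a rod like the ejector but all steel and dark, with a 26 mm steel head, in the other seat; not to be used or moved. Origin and axes as the rod's.
- tray: Stainless catch tray lined with blue foam, loose, 400 g; slides on the bench. Outside 136 (x) by 106 mm (y), 47 mm high; rolled rim 10 mm wide, 13 mm deep round the top (centre lines x +-63, y +-48 mm), can be pinched from above; inside 116 x 86 mm, foam top 14 mm up. Origin at the centre of its underside, z up.
- bottle: Teal plastic bottle with white cap, 54 mm diameter, 115 mm high; origin at the centre of its underside. Bystander.
- pliers: Green-handled pliers lying flat, 145 mm long, 14 mm high; origin near their middle on the bench. Bystander.
- case: Black lens case with clear lid, 75 x 110 x 40 mm; origin at the centre of its underside. Bystander.
There are look-alikes about, which are no part of the job. Leave any purple look-alike of the rack alone.

How it is judged:
By the outcome, as a careful person would: the job done as asked, in the order asked, and still so for the second after the job is handed in, with the robot touching nothing.
It also fails if it takes over 67 s, if anything falls off the work surface, if the arm or the gripper's body presses on something with over 40 N, if the wrist force passes 120 N, or if a joint passes its speed limit or range.

ROBOT

A 6-joint arm with a two-finger parallel gripper is mounted at the origin on the work surface. World frame = base frame: x ahead of the robot, y to its left, z up, the work surface at z = 0. Lengths are in mm, angles in rad, forces in N, time in s.
With the tool pointing down it reaches from about 350 to 875 mm from the base axis. Payload 4.2 kg.
Tool frame: the origin (TCP) lies at the very end of the fingers, on their centre line; the grasp point (between the pads) lies 19 mm behind it; z points along the fingers, y is the direction in which the jaws open and shut (so a half turn about z gives the same grasp; the last joint's range is limited). The gripper opens to 85 mm and grips with 20 to 120 N. Pads are 22 mm wide; open, the fingers measure 114 mm over their backs; the gripper's body (76 mm by 85 mm) begins 54 mm behind the grasp point. The pads swing forward as they close: fully open they stand 13 mm farther back than shut.
Start: joints at [-1.066, 0.385, 0.008, 0, -1.194, -0.259], TCP at [152.1, -606.189, 231.312] pointing down, gripper open.
Joint ranges: [-3.14, 3.14], [-1.21, 2.06], [-1.07, 1.41], [-3.16, 2.05], [-2.99, -0.16], [-3.1, 3.1]. Speed limits (rad/s): [2.79, 2.79, 3.14, 3.14, 3.14, 3.14].

INTERFACE

Orientations are given as a unit quaternion [x, y, z, w].
In Python, from bench import read_state, get_image, camera_params, job_done gives the robot as it stands.
- The arm moves only by the tool send_rows, never from a script. Its arguments are lists of equal length, an entry for each row: "translation": the shift along the tool's x, y, z in m, a list of three; "yaw": the turn about the tool's z in degrees; "fingers": the closure in counts, from 0 (fully open) to 255 (shut). A call has 1 to 12 rows; each row is the pose to reach, as a shift and turn from the pose measured when the call began, along the tool's axes at that moment; what a row does not reach only later rows make up. A row lasts 1/10 s, in which the tool goes at most 50 mm and 8.59 degrees, less where a joint would pass 70% of its speed; a pose out of reach is approached as far as the arm can. A call with a gripper value outside its range is refused whole. The fingers move at their own pace and stop on an object; the grip force is fixed at half the most. Time passes only in rows, so rows that repeat a pose let the fingers close. It gives the time, the measured TCP pose, the force and the opening at its end, in the units of the state.
- read_state(): the state, without advancing time (a new reading comes with each control period).
- get_image(name): name is "scene" or "top" or "wrist"; returns the picture (480x640x3 uint8, blue, green, red); there is no depth.
- camera_params(name): a dict with "mtx" (3x3 intrinsics, pixels), "k1" (the pictures are not rectified: a ray, as slopes to the right and down, at radius r is drawn at 1 + k1 r^2 times it, then the intrinsics apply), "rvec" (rotation vector, rad) and "tvec" (3), from world to camera coordinates, as OpenCV has them; the wrist camera has in their place "tool_from_camera" (4x4, takes a point from camera to tool coordinates, whose origin is the TCP and whose axes are the flange's). Camera axes: x right, y down, z forward; pixel columns grow to the right and rows downward; lengths in mm; the calibration is good to about 2 mm. A picture is of the moment at which its call begins: read the wrist's pose just before it. camera_params takes no time and is no camera call.
- job_done(): hands the job in, once; it reports no verdict.
The state is a dict: "clock": time; "joints": joint angles; "joint_vel": joint speeds; "joint_efforts": joint torques, N m; "position": TCP position; "ee_rot": TCP orientation; "contact_force": force on the tool from outside, world axes, zero at the start; "wrist_torque": the same for the moment, N m; "gripper_width": finger opening in mm.
Only numpy, scipy, OpenCV 4.12 (cv2) and the standard library are available. Lean on these libraries where they do the work, as an engineer would, in place of code of your own. Each camera call takes 0.05 s, during which the arm holds its last target.

## Working session

There is one attempt and no reset: what is moved stays moved. The work goes in short steps, Python scripts to look and compute and a tool call to move; the robot and the scene stay as the last step left them, time stands still between calls to the robot, and variables do not carry over. Pictures are saved under pics/ and viewed, and the job is handed in when it is done.

Besides the shell and the picture viewer there is one more tool, called after ">>>" in YAML: its name, and indented under it one key for each argument. send_rows: Moves the arm, as the interface text tells. Its arguments: {"type":"object","properties":{"translation":{"type":"array","items":{"type":"array","items":{"type":"number"}}},"yaw":{"type":"array","items":{"type":"number"}},"fingers":{"type":"array","items":{"type":"number"}}},"required":["translation","yaw","fingers"]}

```bash
mkdir -p pics; ls
cat > h.py <<'E'
import numpy as np, cv2
from bench import read_state, get_image, camera_params, job_done
E
python3 - <<'E'
from h import *
print(read_state())
for n in ("scene","top","wrist"):
    p=camera_params(n); print(n,{k:np.round(v,4).tolist() for k,v in p.items()})
for n in ("scene","top"):
    cv2.imwrite(f"pics/{n}0.png",get_image(n))
E
```

```text
pics
{'clock': 0.0, 'joints': array([-1.06640078e+00,  3.85551942e-01,  6.59547768e-03, -4.93415305e-04,
       -1.19397128e+00, -2.58575777e-01]), 'joint_vel': array([ 0.00012252, -0.00023295,  0.00064911,  0.00027229, -0.00042651,
       -0.00088211]), 'joint_efforts': array([-2.58975870e-04, -3.92289162e+01,  1.88401669e+01,  4.18628186e+00,
       -4.50529173e-03,  8.18956039e-06]), 'position': array([ 151.95214383, -605.63947628,  230.21330763]), 'ee_rot': array([-1.22510243e-01,  9.92466650e-01,  1.07446742e-03, -1.83946189e-04]), 'contact_force': array([-0.47871615,  0.2319593 ,  0.30674855]), 'wrist_torque': array([ 0.0286088 , -0.00014891, -0.01498954]), 'gripper_width': 85.61206272995142}
scene {'mtx': [[476.8302, 0.0, 318.5812], [0.0, 476.8302, 233.352], [0.0, 0.0, 1.0]], 'k1': -0.1035, 'rvec': [2.3651, 0.8709, -0.3084], 'tvec': [-371.5954, -169.2161, 1228.7896]}
top {'mtx': [[528.2071, 0.0, 313.9897], [0.0, 528.2071, 233.6383], [0.0, 0.0, 1.0]], 'k1': -0.1331, 'rvec': [2.1727, -2.1767, 0.1532], 'tvec': [35.9852, 466.2057, 1125.2958]}
wrist {'mtx': [[354.053, 0.0, 318.811], [0.0, 354.053, 237.4194], [0.0, 0.0, 1.0]], 'k1': 0.0006, 'tool_from_camera': [[-0.0001, -0.9534, -0.3016, 77.2094], [1.0, -0.0003, 0.0006, -0.4072], [-0.0007, -0.3016, 0.9534, -143.8517], [0.0, 0.0, 0.0, 1.0]]}
```

View pics/scene0.png

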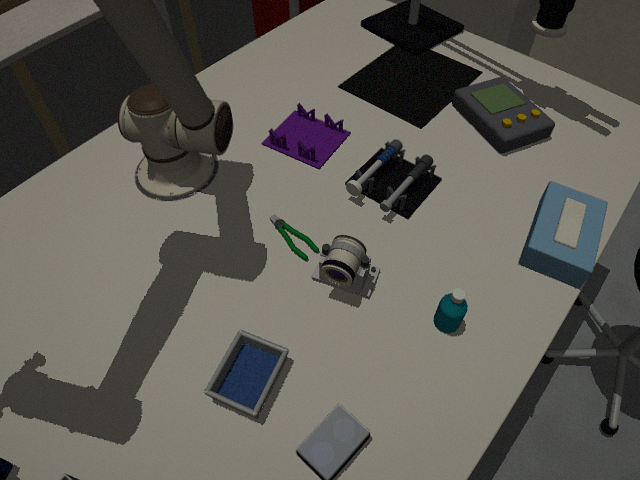

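View pics/top0.png

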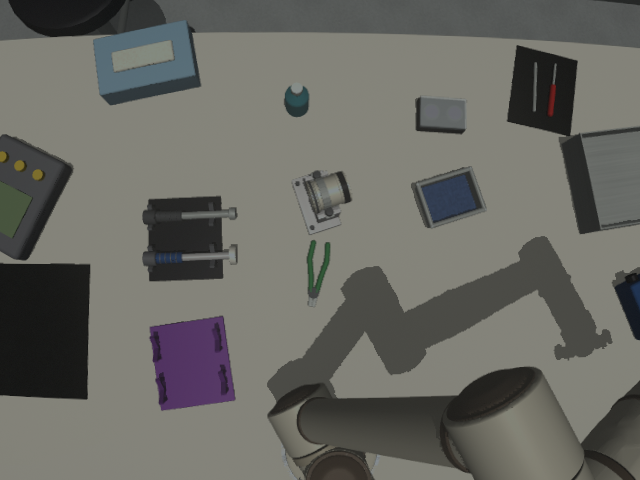

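The top view shows the tray at (450,197), the barrel at (328,190) with its exit to the right, and the rack at (187,238). The white-headed, blue-handled rod is at (190,256), the steel drift at (190,215), the purple decoy rack at (192,362) and the pliers at (317,275). Next I'll take closer crops.

```bash
cat >> h.py <<'E'
from scipy.spatial.transform import Rotation as R
from scipy.optimize import least_squares
P={n:camera_params(n) for n in ("scene","top","wrist")}
def proj(n,X,st=None):
    p=P[n]; X=np.atleast_2d(np.asarray(X,float))
    if n=="wrist":
        T=np.eye(4);T[:3,:3]=R.from_quat(st["ee_rot"]).as_matrix();T[:3,3]=st["position"]
        M=np.linalg.inv(T@np.array(p["tool_from_camera"])); c=X@M[:3,:3].T+M[:3,3]
    else: c=X@R.from_rotvec(np.ravel(p["rvec"])).as_matrix().T+np.ravel(p["tvec"])
    s=c[:,:2]/c[:,2:]; s=s*(1+p["k1"]*(s**2).sum(1,keepdims=True)); m=np.array(p["mtx"])
    return np.c_[s[:,0]*m[0,0]+m[0,2],s[:,1]*m[1,1]+m[1,2]]
def ray(n,uv,st=None):
    p=P[n]; m=np.array(p["mtx"]); uv=np.asarray(uv,float)
    d=np.array([(uv[0]-m[0,2])/m[0,0],(uv[1]-m[1,2])/m[1,1]]); s=d.copy()
    for _ in range(20): s=d/(1+p["k1"]*(s@s))
    v=np.r_[s,1]
    if n=="wrist":
        T=np.eye(4);T[:3,:3]=R.from_quat(st["ee_rot"]).as_matrix();T[:3,3]=st["position"]
        T=T@np.array(p["tool_from_camera"]); return T[:3,3],T[:3,:3]@v
    Rm=R.from_rotvec(np.ravel(p["rvec"])).as_matrix(); return -Rm.T@np.ravel(p["tvec"]),Rm.T@v
def atz(n,uv,z,st=None):
    o,d=ray(n,uv,st); return o+d*(z-o[2])/d[2]
def crop(img,x0,y0,x1,y1,k,name):
    c=cv2.resize(img[y0:y1,x0:x1],None,fx=k,fy=k,interpolation=cv2.INTER_CUBIC)
    c=cv2.convertScaleAbs(c,alpha=1.4,beta=10)
    for x in range((x0+9)//10*10,x1,10):
        cv2.line(c,((x-x0)*k,0),((x-x0)*k,6),(0,0,255),1); 
        if x%20==0: cv2.putText(c,str(x),((x-x0)*k-10,16),0,.35,(0,0,255),1)
    for y in range((y0+9)//10*10,y1,10):
        cv2.line(c,(0,(y-y0)*k),(6,(y-y0)*k),(0,0,255),1)
        if y%20==0: cv2.putText(c,str(y),(8,(y-y0)*k+4),0,.35,(0,0,255),1)
    cv2.imwrite(name,c)
E
python3 - <<'E'
from h import *
t=cv2.imread("pics/top0.png")
crop(t,130,180,260,290,6,"pics/c_rack.png")
crop(t,280,150,380,240,7,"pics/c_hold.png")
crop(t,400,80,500,240,4,"pics/c_tray.png")
s=cv2.imread("pics/scene0.png")
crop(s,300,130,450,310,4,"pics/s_mid.png")
E
```

```text
(no output)
```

View pics/c_rack.png

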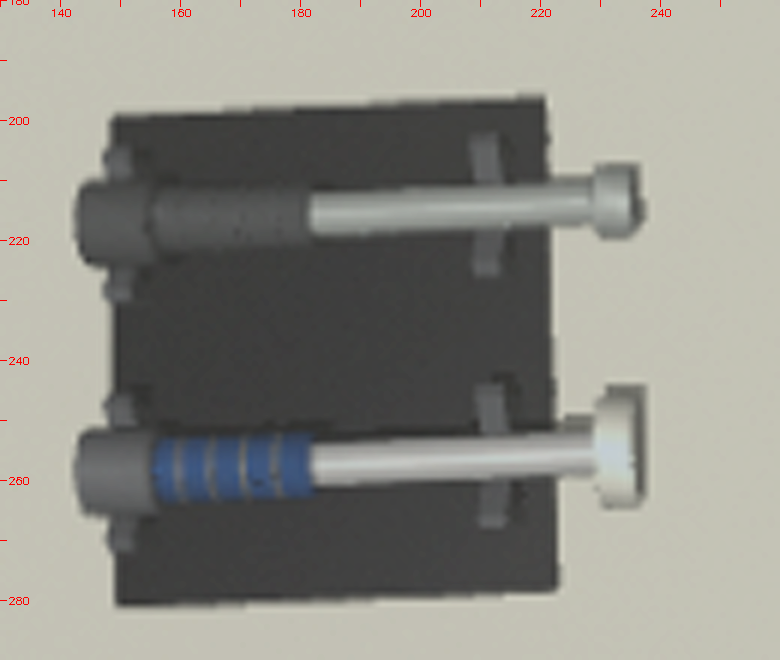

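View pics/c_hold.png

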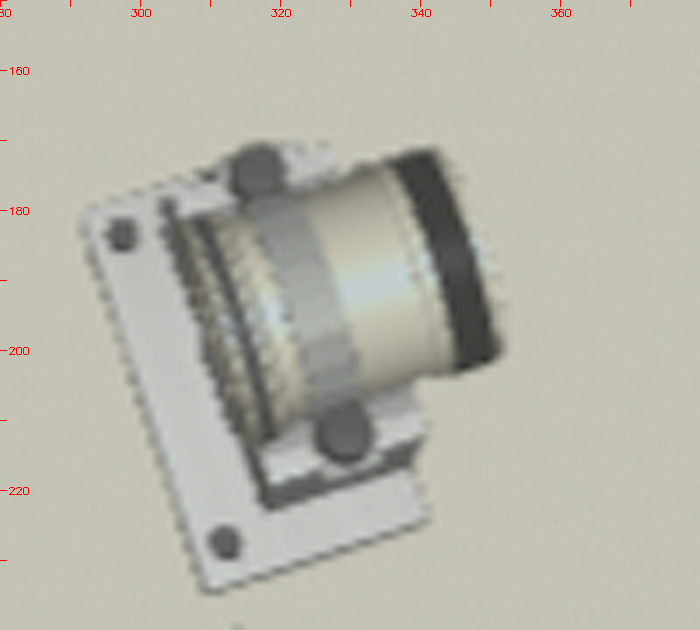

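View pics/c_tray.png

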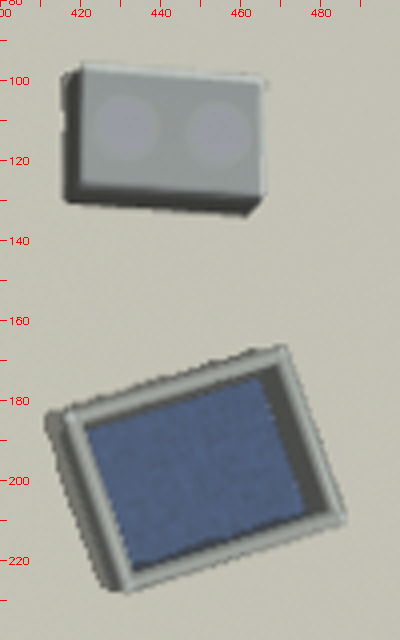

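View pics/s_mid.png

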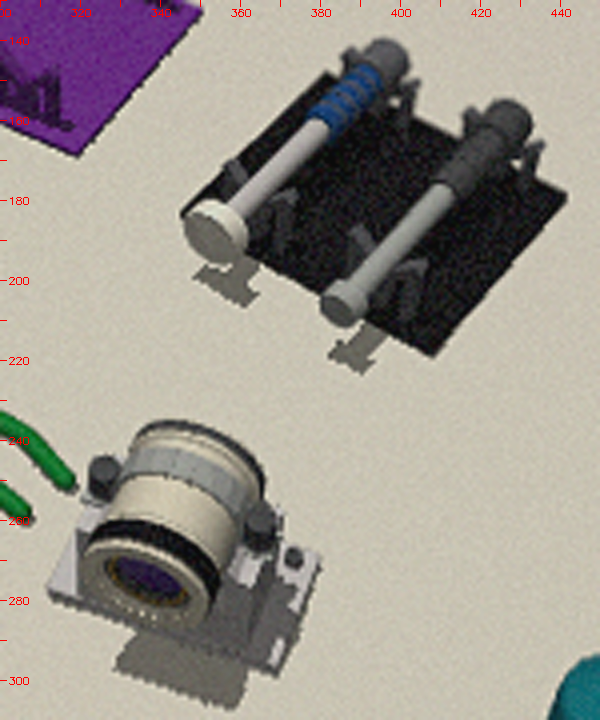

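```bash
cat > m.py <<'E'
from h import *
def fit(n,loc,uv,x0,st=None):
    loc=np.array(loc,float);uv=np.array(uv,float)
    def f(p):
        c,s=np.cos(p[2]),np.sin(p[2]); W=np.c_[loc[:,0]*c-loc[:,1]*s+p[0],loc[:,0]*s+loc[:,1]*c+p[1],loc[:,2]]
        return (proj(n,W,st)-uv).ravel()
    r=least_squares(f,x0); return r.x,np.round(r.fun.reshape(-1,2),1).tolist()
E
python3 - <<'E'
from m import *
for uv in [(292,180),(309,234.5),(341.5,224)]: print("foot",atz("top",uv,8).round(1))
for uv in [(417,183),(471,167),(486.5,210),(431,228)]: print("tray",atz("top",uv,45).round(1))
for uv in [(148.5,199.5),(220.5,196),(223,278.5),(149,281)]: print("rack",atz("top",uv,6).round(1))
x,r=fit("top",[(-68,53,45),(68,53,45),(68,-53,45),(-68,-53,45)],[(417,183),(471,167),(486.5,210),(431,228)],[600,-200,-1.3]);print("tray",x,np.degrees(x[2]),r)
x,r=fit("top",[(-82.5,92.5,6),(82.5,92.5,6),(82.5,-92.5,6),(-82.5,-92.5,6)],[(148.5,199.5),(220.5,196),(223,278.5),(149,281)],[450,300,-1.57]);print("rack",x,np.degrees(x[2]),r)
x,r=fit("top",[(-63,65,8),(-63,-65,8),(12,-65,8)],[(292,180),(309,234.5),(341.5,224)],[600,0,-1.3]);print("hold",x,np.degrees(x[2]),r)
H=x
# barrel silhouettes: exit mouth black band ends
for uv in [(341.5,171),(351,201)]: print("mouth",atz("top",uv,90).round(1))
for uv in [(143,215),(237,214)]: print("drift",atz("top",uv,44).round(1))
for uv in [(142.5,258.3),(155,258),(181.5,256.5),(229.5,255.3),(237.5,255)]: print("rod",atz("top",uv,44).round(1))
for uv in [(297,100),(297,88)]: print("bottle",atz("top",uv,60).round(1))
st=None
E
```

```text
foot [589.4  83.6   8. ]
foot [466.5  45.7   8. ]
foot [489.9 -26.6   8. ]
tray [ 575.9 -190.8   45. ]
tray [ 613.3 -314.5   45. ]
tray [ 516.5 -345.5   45. ]
tray [ 476.4 -218.9   45. ]
rack [546.  406.5   6. ]
rack [553.4 243.6   6. ]
rack [369.4 235.    6. ]
rack [363.4 399.6   6. ]
tray [ 545.57916506 -267.52143645   -1.27288881] -72.93115675859782 [[-1.7, -0.2], [1.0, -1.3], [1.2, 0.7], [-0.4, 0.6]]
rack [458.08287615 321.20029684  -1.52908961] -87.61038099213077 [[-0.4, -0.5], [0.4, -0.2], [0.0, 0.1], [-0.1, 0.5]]
hold [547.43511343   4.55787982  -1.26334208] -72.38416916978599 [[-0.3, -0.4], [0.3, 0.0], [-0.0, 0.4]]
mouth [591.  -21.3  90. ]
mouth [527.2 -40.4  90. ]
drift [505.  406.3  44. ]
drift [506.9 201.3  44. ]
rod [411.  404.3  44. ]
rod [411.7 376.9  44. ]
rod [415.1 319.4  44. ]
rod [417.7 216.2  44. ]
rod [418.4 199.1  44. ]
bottle [758.   72.4  60. ]
bottle [785.9  72.4  60. ]
```

Candidates for the rod are the white-headed, blue-handled rod at (190,256), the steel drift at (190,215) and the empty purple rack at (192,362). I choose (190,256); the crop confirms the white 40 mm head and blue handle. The fits agree with the given sizes. I'll move above the tray's far rim first.

```bash
cat >> m.py <<'E'
def hold(p,H=(547.4,4.6,-72.4)):
    a=np.radians(H[2]); return np.array([H[0]+p[0]*np.cos(a)-p[1]*np.sin(a),H[1]+p[0]*np.sin(a)+p[1]*np.cos(a)])
def plan(pos,yaw,st=None):
    st=st or read_state(); M=R.from_quat(st["ee_rot"]).as_matrix()
    cy=np.degrees(np.arctan2(M[1,0],M[0,0])); d=M.T@(np.asarray(pos)-st["position"])
    print("t",round(st["clock"],2),"pos",st["position"].round(1),"yaw",cy.round(2),"F",st["contact_force"].round(1),"w",round(st["gripper_width"],1),"tilt",M[:,2].round(4))
    dy=-((yaw-cy+180)%360-180)
    print("shift m",(d/1000).round(4),"turn",round(dy,2))
E
python3 - <<'E'
from m import *
T=(545.6,-267.5,-72.9)
p=hold((63,0),T);print(p)
plan([*p,130],-162.9)
E
```

```text
[ 564.12454049 -327.71495993]
t 0.1 pos [ 152.  -605.7  230.3] yaw -165.93 F [-0.5  0.4 -0.4] w 85.2 tilt [-6.0e-04  1.9e-03 -1.0e+00]
shift m [-0.4674  0.1692  0.1006] turn -3.03
```

>>> send_rows:
  translation:
    - [-0.039,0.014,0.008]
    - [-0.078,0.028,0.017]
    - [-0.117,0.042,0.025]
    - [-0.156,0.056,0.033]
    - [-0.195,0.07,0.042]
    - [-0.234,0.085,0.05]
    - [-0.273,0.099,0.058]
    - [-0.312,0.113,0.067]
    - [-0.351,0.127,0.075]
    - [-0.39,0.141,0.084]
    - [-0.43,0.156,0.092]
    - [-0.467,0.169,0.1]
  yaw: [0,0,0,0,-3,-3,-3,-3,-3,-3,-3,-3]
  fingers: [0,0,0,0,0,0,0,0,0,0,0,0]

```text
clock: 1.3
position: [564.9, -326.5, 129.7]
ee_rot: [-0.149, 0.989, 0.001, -0.001]
contact_force: [0.0, 0.5, -0.1]
gripper_width: 85.5
```

Run:
```python
from m import *
st=read_state(); cv2.imwrite("pics/w1.png",get_image("wrist"))
import pickle; pickle.dump(st,open("w1.pkl","wb"))
T=(545.6,-267.5,-72.9)
plan([*hold((63,0),T),130],-162.9)
print(proj("wrist",[[*hold((x,y),T),47] for x in(-68,68) for y in (-53,53)],st).round(0).tolist())
```

```text
t 1.35 pos [ 569.1 -323.6  127.9] yaw -162.65 F [ 3.2 -0.3 -1. ] w 85.3 tilt [-5.0e-04  2.5e-03 -1.0e+00]
shift m [ 0.006  -0.0024 -0.0021] turn 0.25
[[525.0, 164.0], [499.0, 313.0], [310.0, 164.0], [311.0, 314.0]]
```

View pics/w1.png

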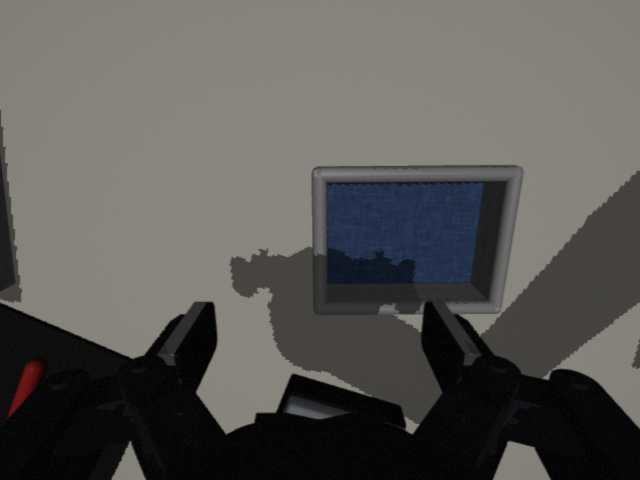

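The wrist view shows the tray rim with outer corners at about (313,167), (522,166), (503,313) and (315,314), within 4 px of prediction. The case lies at (330,400).

Run:
```python
from m import *
import pickle; st=pickle.load(open("w1.pkl","rb"))
x,r=fit("wrist",[(68,53,43),(-68,53,43),(-68,-53,43),(68,-53,43)],[(315,314),(503,313),(522,166),(313,167)],[545,-267,-1.27],st);print(x,np.degrees(x[2]),r)
T=(x[0],x[1],np.degrees(x[2]))
for uv in [(421,96),(466,100),(464.5,128),(420,127)]: print("case",atz("top",uv,40).round(1))
plan([*hold((63,0),T),26],T[2]-90)
print(hold((63,0),T))
```

```text
[ 546.90729701 -264.41863276   -1.26018181] -72.2030989976569 [[0.2, 0.4], [-2.3, -0.9], [2.2, -0.7], [-0.3, 1.1]]
case [ 778.8 -208.3   40. ]
case [ 771.8 -312.9   40. ]
case [ 704.9 -305.7   40. ]
case [ 705.3 -203.1   40. ]
t 1.35 pos [ 569.1 -323.6  127.9] yaw -162.65 F [ 3.2 -0.3 -1. ] w 85.3 tilt [-5.0e-04  2.5e-03 -1.0e+00]
shift m [ 3.100e-03 -1.000e-04  1.019e-01] turn -0.44
[ 566.16285679 -324.40382608]
```

>>> send_rows:
  translation:
    - [0.003,0,0.02]
    - [0.003,0,0.045]
    - [0.003,0,0.07]
    - [0.003,0,0.09]
    - [0.003,0,0.101]
    - [0.003,0,0.101]
    - [0.003,0,0.101]
  yaw: [-0.5,-0.5,-0.5,-0.5,-0.5,-0.5,-0.5]
  fingers: [0,0,0,0,0,0,0]

```text
clock: 2.05
position: [566.6, -324.7, 27.5]
ee_rot: [-0.155, 0.988, 0.001, 0.0]
contact_force: [-0.1, 0.2, 0.6]
gripper_width: 85.7
```

>>> send_rows:
  translation:
    - [0,0,0]
    - [0,0,0]
    - [0,0,0]
    - [0,0,0]
    - [0,0,0]
    - [0,0,0]
    - [0,0,0]
    - [0,0,0]
    - [0,0,0]
    - [0,0,0]
  yaw: [0,0,0,0,0,0,0,0,0,0]
  fingers: [255,255,255,255,255,255,255,255,255,255]

```text
clock: 3.05
position: [566.9, -324.8, 27.9]
ee_rot: [-0.155, 0.988, 0.001, 0.001]
contact_force: [-0.6, 0.9, 4.2]
gripper_width: 8.2
```

Run:
```python
from m import *
st=read_state(); cv2.imwrite("pics/w2.png",get_image("wrist"))
T=(573.6,-77,-72.4)
print(hold((87,0)),hold((150,0)))
plan([*hold((150,0)),st["position"][2]],-162.4)
```

```text
[573.7061805 -78.3275881] [ 592.75548361 -138.37860017]
t 3.1 pos [ 566.9 -324.8   27.9] yaw -162.13 F [-1.4  0.7  4.4] w 8.6 tilt [ 9.0e-04  1.6e-03 -1.0e+00]
shift m [-0.0818  0.1695  0.0003] turn 0.27
```

View pics/w2.png

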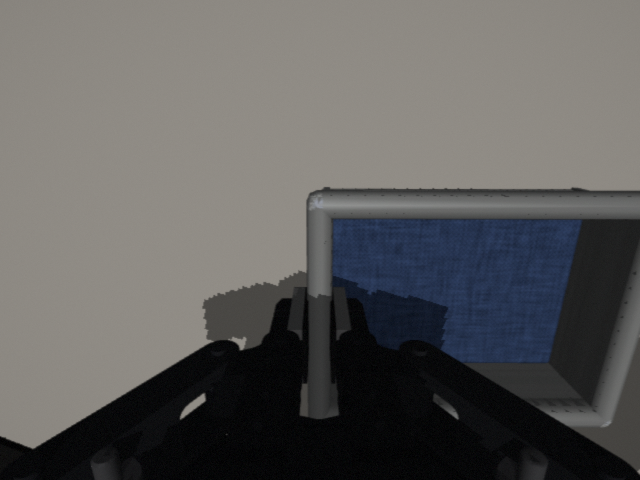

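Pads are on both sides of the rim, opening 8.4 mm. Dragging the tray straight to its place.

>>> send_rows:
  translation:
    - [-0.003,0.006,0]
    - [-0.009,0.018,0]
    - [-0.016,0.034,0]
    - [-0.024,0.05,0]
    - [-0.033,0.068,0]
    - [-0.041,0.085,0]
    - [-0.05,0.103,0]
    - [-0.058,0.12,0]
    - [-0.066,0.136,0]
    - [-0.072,0.15,0]
    - [-0.078,0.162,0]
    - [-0.082,0.17,0]
  yaw: [0,0,0,0,0,0,0,0,0,0,0,0]
  fingers: [255,255,255,255,255,255,255,255,255,255,255,255]

```text
clock: 4.3
position: [592.5, -136.4, 27.9]
ee_rot: [-0.156, 0.988, 0.001, 0.0]
contact_force: [-0.5, -3.5, 0.1]
gripper_width: 8.7
```

>>> send_rows:
  translation:
    - [0,0,0]
    - [0,0,0]
    - [0,0,0]
  yaw: [0,0,0]
  fingers: [255,255,255]

```text
clock: 4.6
position: [592.7, -135.7, 27.9]
ee_rot: [-0.155, 0.988, 0.001, 0.001]
contact_force: [0.7, 4.5, 1.6]
gripper_width: 8.7
```

Run:
```python
from m import *
t=get_image("top"); cv2.imwrite("pics/t3.png",t); crop(t,280,130,440,250,5,"pics/t3c.png")
s=get_image("scene"); cv2.imwrite("pics/s3.png",s); crop(s,250,210,400,360,4,"pics/s3c.png")
plan([*hold((150,0)),28],-162.4)
```

```text
t 4.7 pos [ 592.7 -136.    27.9] yaw -162.14 F [-0.3  4.   1.3] w 8.7 tilt [ 5.0e-04  2.6e-03 -1.0e+00]
shift m [ 0.0007 -0.0023 -0.0001] turn 0.26
```

View pics/t3c.png

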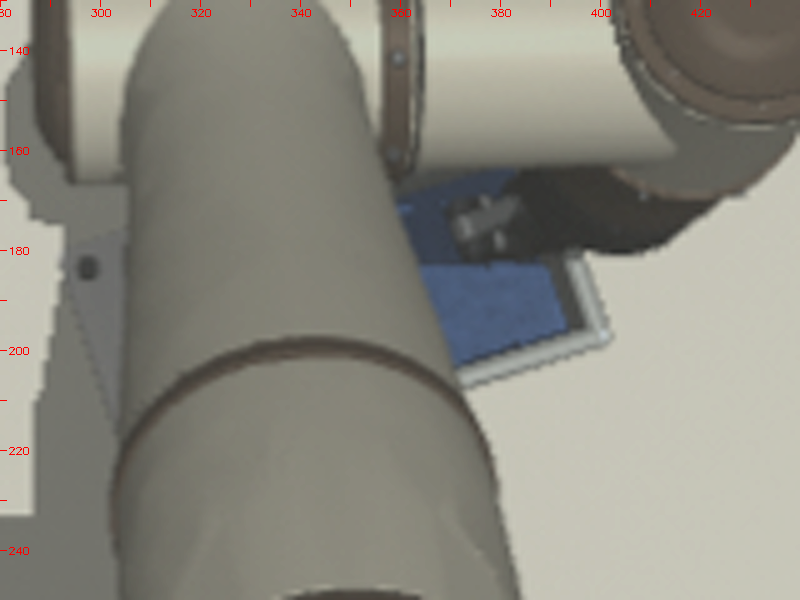

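View pics/s3c.png

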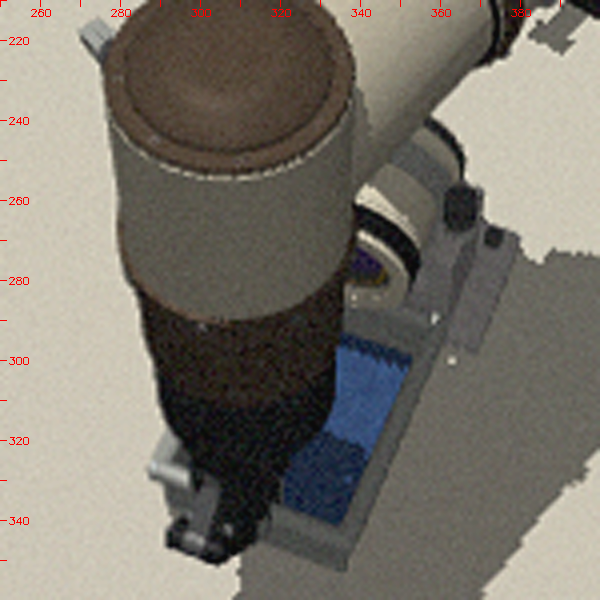

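The tray's near edge is under the black-banded mouth, at (350,320) in the scene crop. Now release and rise for a check.

>>> send_rows:
  translation:
    - [0,0,0]
    - [0,0,0]
    - [0,0,0]
    - [0,0,0]
    - [0,0,-0.01]
    - [0,0,-0.03]
    - [0,0,-0.06]
    - [0,0,-0.1]
    - [0,0,-0.14]
    - [0,0,-0.18]
    - [0,0,-0.2]
    - [0,0,-0.2]
  yaw: [0,0,0,0,0,0,0,0,0,0,0,0]
  fingers: [0,0,0,0,0,0,0,0,0,0,0,0]

```text
clock: 5.9
position: [594.4, -136.9, 233.3]
ee_rot: [-0.155, 0.988, 0.0, 0.005]
contact_force: [-0.3, -0.6, -0.1]
gripper_width: 85.3
```

Run:
```python
from m import *
import pickle
st=read_state(); w=get_image("wrist"); cv2.imwrite("pics/w4.png",w); pickle.dump(st,open("w4.pkl","wb"))
plan([*hold((150,0)),28],-162.4)
```

```text
t 5.95 pos [ 593.1 -136.6  230.4] yaw -162.15 F [-0.2 -0.1 -0.1] w 85.6 tilt [ 0.0051  0.0028 -1.    ]
shift m [ 0.0021 -0.0018  0.2024] turn 0.25
```

View pics/w4.png

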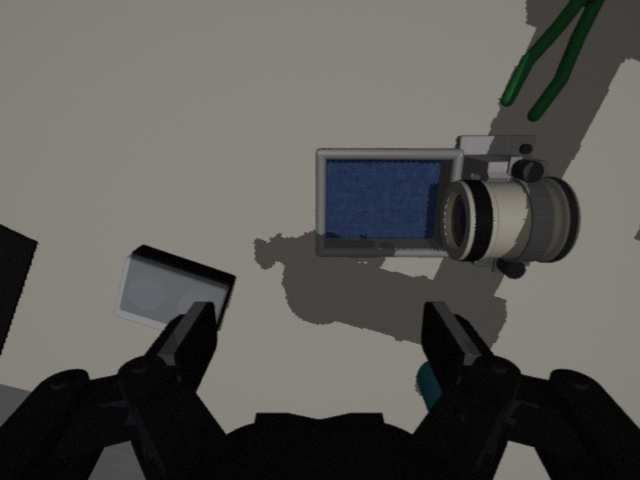

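The tray spans (317,150) to (463,256), with the barrel mouth at about (457,221). Comparing with the model:

Run:
```python
from m import *
import pickle
st=pickle.load(open("w4.pkl","rb")); w=cv2.imread("pics/w4.png")
crop(w,420,110,620,290,4,"pics/w4c.png")
for n,x in (("mouth",40),("black end",33),("entry",-40)):
    for y,z in ((0,90),(31.5,90),(-31.5,90),(0,121.5)): print(n,y,z,proj("wrist",[*hold((x,y)),z],st).round(1))
for p in [(-63,65,8),(-63,-65,8),(12,65,8),(12,-65,8)]: print("foot",p,proj("wrist",[*hold(p[:2]),p[2]],st).round(1))
x,r=fit("wrist",[(68,53,43),(68,-53,43),(-68,-53,43)],[(317,256),(317,150),(463,150)],[573,-78,-1.26],st);print(x,np.degrees(x[2]),r)
a=np.radians(-72.4);d=x[:2]-[547.4,4.6];print("tray in holder",d@[np.cos(a),np.sin(a)],d@[-np.sin(a),np.cos(a)])
```

```text
mouth 0 90 [[449.8 218.6]]
mouth 31.5 90 [[445.4 253.8]]
mouth -31.5 90 [[454.4 180.9]]
mouth 0 121.5 [[464.5 229.5]]
black end 0 90 [[458.1 218.6]]
black end 31.5 90 [[453.5 253.9]]
black end -31.5 90 [[463.1 181. ]]
black end 0 121.5 [[473.8 229.5]]
entry 0 90 [[545.4 219. ]]
entry 31.5 90 [[538.  254.3]]
entry -31.5 90 [[553.4 181.4]]
entry 0 121.5 [[570.9 230. ]]
foot (-63, 65, 8) [[509.4 256.3]]
foot (-63, -65, 8) [[531.8 134.8]]
foot (12, 65, 8) [[442.1 256. ]]
foot (12, -65, 8) [[456.8 134.4]]
[573.27503717 -75.40366552  -1.26038417] -72.21469355223503 [[-0.8, 1.4], [-0.9, -0.6], [1.6, -0.3]]
tray in holder 84.08257952794783 0.47314435225721496
```

View pics/w4c.png

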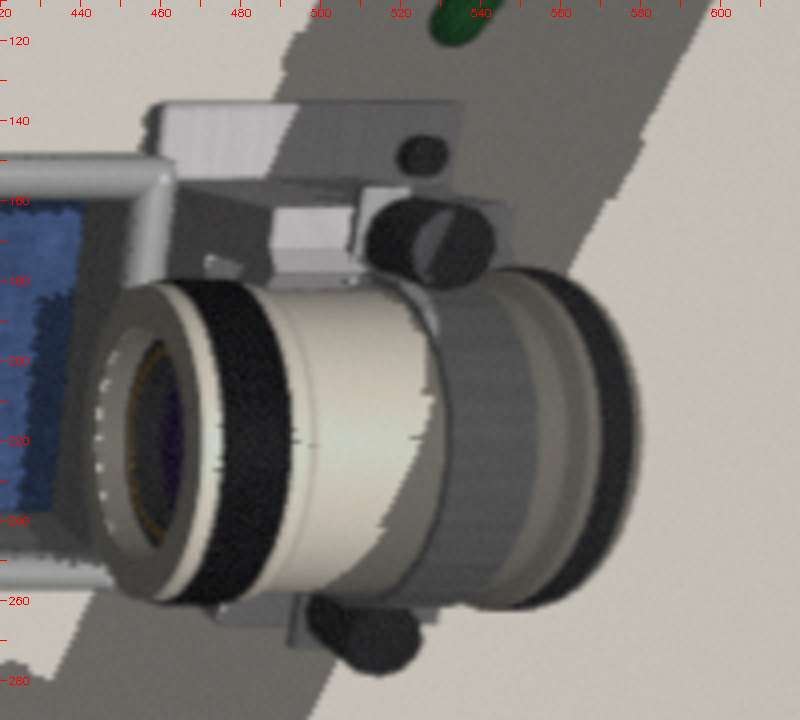

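The model projections match within about 2 px, and the tray sits at 84 mm, 0.5 mm in the holder frame. Now to the rod.

Run:
```python
from m import *
plan([413,347,190],-87.6)
```

```text
t 5.95 pos [ 593.1 -136.6  230.4] yaw -162.15 F [-0.2 -0.1 -0.1] w 85.6 tilt [ 0.0051  0.0028 -1.    ]
shift m [0.0234 0.5155 0.0409] turn -74.55
```

>>> send_rows:
  translation:
    - [0.002,0.04,0]
    - [0.004,0.085,0]
    - [0.006,0.13,0]
    - [0.008,0.175,0]
    - [0.01,0.22,0]
    - [0.012,0.265,0]
    - [0.014,0.31,0.005]
    - [0.016,0.355,0.01]
    - [0.018,0.4,0.02]
    - [0.02,0.445,0.03]
    - [0.022,0.485,0.035]
    - [0.023,0.515,0.04]
  yaw: [-6,-12.5,-19,-25.5,-32,-38.5,-45,-51.5,-58,-64,-70,-74.5]
  fingers: [0,0,0,0,0,0,0,0,0,0,0,0]

```text
clock: 7.15
position: [411.8, 347.9, 189.1]
ee_rot: [0.723, -0.691, 0.001, -0.001]
contact_force: [0.5, 1.1, -0.3]
gripper_width: 85.6
```

>>> send_rows:
  translation:
    - [0,0,0]
    - [0,0,0]
  yaw: [0,0]
  fingers: [0,0]

```text
clock: 7.35
position: [410.7, 347.5, 187.5]
ee_rot: [0.723, -0.69, 0.001, 0.001]
contact_force: [-0.2, -0.5, 0.2]
gripper_width: 85.3
```

Run:
```python
from m import *
import pickle
st=read_state(); w=get_image("wrist"); cv2.imwrite("pics/w5.png",w); pickle.dump(st,open("w5.pkl","wb"))
t=get_image("top");cv2.imwrite("pics/t5.png",t); crop(t,280,140,420,240,5,"pics/t5c.png")
plan([413,347,190],-87.6); print(st["joints"].round(2))
```

```text
t 7.45 pos [411.7 346.8 188.5] yaw -87.42 F [-0.3 -1.1 -0.1] w 85.4 tilt [ 0.0021 -0.0011 -1.    ]
shift m [-0.0001 -0.0013 -0.0015] turn 0.18
[ 1.    0.28 -0.27  0.   -1.03 -0.96]
```

View pics/w5.png

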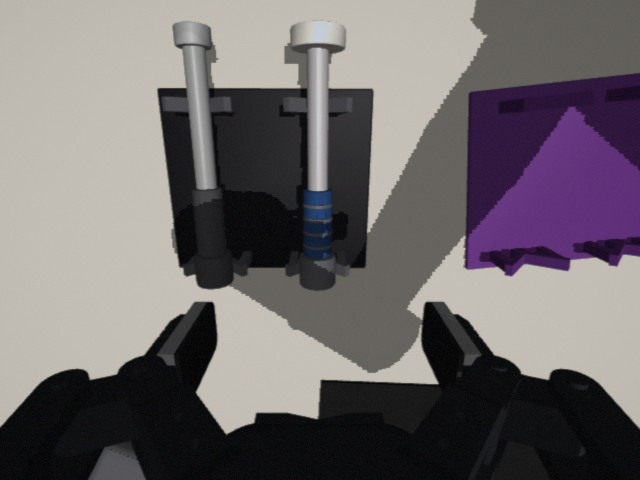

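View pics/t5c.png

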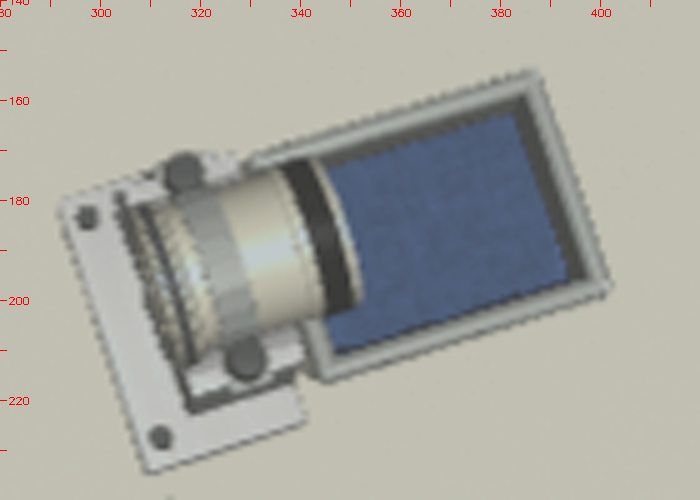

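The tray is under the mouth, aligned with the barrel. In the wrist view the rod runs along column 317, with the blue handle from row 190 to 258; the drift is at column 210.

Run:
```python
from m import *
import pickle
st=pickle.load(open("w5.pkl","rb")); w=cv2.imread("pics/w5.png")
for n,uv,z in [("handle front",(317.5,190),55),("handle/pommel",(317.5,257),55),("shaft@head",(318,51),50),("head front top",(318,22),60),("head mid",(318.2,38),64)]: print(n,atz("wrist",uv,z,st).round(1))
plan([413,347,25],-87.6)
```

```text
handle front [413.2 318.3  55. ]
handle/pommel [410.6 374.4  55. ]
shaft@head [417.4 219.2  50. ]
head front top [418.1 203.5  60. ]
head mid [417.5 213.9  64. ]
t 7.45 pos [411.7 346.8 188.5] yaw -87.42 F [-0.3 -1.1 -0.1] w 85.4 tilt [ 0.0021 -0.0011 -1.    ]
shift m [-0.0003 -0.001   0.1635] turn 0.18
```

>>> send_rows:
  translation:
    - [0,0,0.03]
    - [0,0,0.07]
    - [0,0,0.105]
    - [0,0,0.135]
    - [0,0,0.155]
    - [0,-0.001,0.163]
    - [0,-0.001,0.163]
    - [0,-0.001,0.163]
  yaw: [0,0,0,0,0,0,0,0]
  fingers: [0,0,0,0,0,0,0,0]

```text
clock: 8.25
position: [413.9, 346.9, 26.6]
ee_rot: [0.723, -0.691, 0.001, -0.001]
contact_force: [0.0, 0.4, 0.0]
gripper_width: 85.4
```

>>> send_rows:
  translation:
    - [0,0,0]
    - [0,0,0]
    - [0,0,0]
    - [0,0,0]
    - [0,0,0]
    - [0,0,0]
    - [0,0,0]
    - [0,0,0]
    - [0,0,0]
  yaw: [0,0,0,0,0,0,0,0,0]
  fingers: [255,255,255,255,255,255,255,255,255]

```text
clock: 9.15
position: [412.5, 346.9, 27.2]
ee_rot: [0.722, -0.692, 0.001, -0.001]
contact_force: [-7.6, 0.8, 6.6]
gripper_width: 22.0
```

Run:
```python
from m import *
import pickle
st=read_state(); w=get_image("wrist"); cv2.imwrite("pics/w6.png",w); pickle.dump(st,open("w6.pkl","wb"))
plan([413,347,25],-87.6);
```

```text
t 9.2 pos [412.5 346.9  27.1] yaw -87.51 F [-7.7  0.9  5.7] w 22.5 tilt [ 1.5e-03 -2.0e-04 -1.0e+00]
shift m [-0.0001 -0.0005  0.0021] turn 0.09
```

View pics/w6.png

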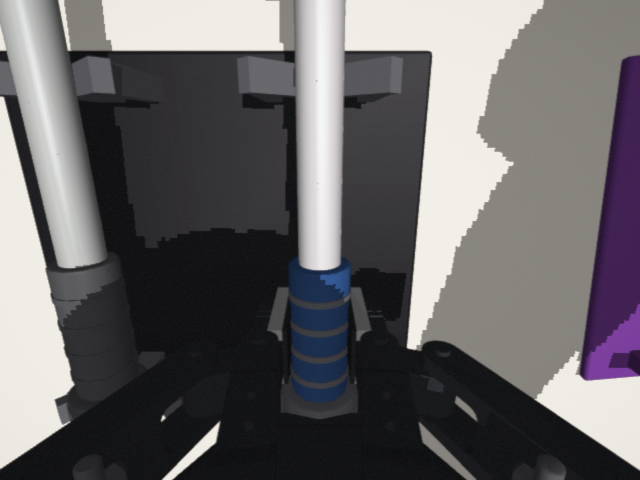

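Grip holds: the blue handle sits between the pads, 22.5 mm opening. Lift.

>>> send_rows:
  translation:
    - [0,0,-0.01]
    - [0,0,-0.03]
    - [0,0,-0.055]
    - [0,0,-0.08]
    - [0,0,-0.105]
    - [0,0,-0.12]
    - [0,0,-0.12]
    - [0,0,-0.12]
    - [0,0,-0.12]
  yaw: [0,0,0,0,0,0,0,0,0]
  fingers: [255,255,255,255,255,255,255,255,255]

```text
clock: 10.1
position: [411.6, 346.1, 145.8]
ee_rot: [0.722, -0.692, 0.001, 0.001]
contact_force: [0.0, 0.2, -2.7]
gripper_width: 22.3
```

Run:
```python
from m import *
print(hold((-214,0)))
plan([*hold((-214,0)),147],-72.4)
```

```text
[482.69284338 208.58280291]
t 10.1 pos [411.6 346.1 145.8] yaw -87.53 F [ 0.   0.2 -2.7] w 22.3 tilt [-3.0e-04 -2.3e-03 -1.0e+00]
shift m [ 0.1404 -0.0651 -0.0009] turn -15.13
```

>>> send_rows:
  translation:
    - [0.007,-0.003,0]
    - [0.022,-0.01,0]
    - [0.04,-0.019,0]
    - [0.06,-0.028,0]
    - [0.08,-0.037,0]
    - [0.1,-0.046,0]
    - [0.118,-0.055,0]
    - [0.132,-0.061,0]
    - [0.14,-0.065,0]
    - [0.14,-0.065,0]
    - [0.14,-0.065,0]
  yaw: [-1,-2.5,-4.5,-6.5,-8.5,-10.5,-12.5,-14,-15.1,-15.1,-15.1]
  fingers: [255,255,255,255,255,255,255,255,255,255,255]

```text
clock: 11.2
position: [482.2, 208.8, 145.2]
ee_rot: [0.807, -0.591, 0.0, 0.002]
contact_force: [0.1, 0.4, -2.0]
gripper_width: 22.1
```

Run:
```python
from m import *
import pickle
st=read_state(); w=get_image("wrist"); cv2.imwrite("pics/w7.png",w); pickle.dump(st,open("w7.pkl","wb"))
plan([*hold((-214,0)),73],-72.4)
crop(w,230,0,430,300,2,"pics/w7c.png")
for y in (0,):
  print(proj("wrist",[*hold((-40,0)),90],st),proj("wrist",[*hold((40,0)),90],st),proj("wrist",[*hold((-63,65)),8],st),proj("wrist",[*hold((-63,-65)),8],st))
```

```text
t 11.25 pos [482.2 209.1 145.4] yaw -72.45 F [-0.4  0.2 -2.9] w 22.1 tilt [-0.0015 -0.0031 -1.    ]
shift m [ 0.0004 -0.0005  0.0724] turn -0.05
[[316.86806783 -97.96205279]] [[ 316.19790146 -354.80353469]] [[223.6335476   14.38844578]] [[410.74912426  14.2155703 ]]
```

View pics/w7.png

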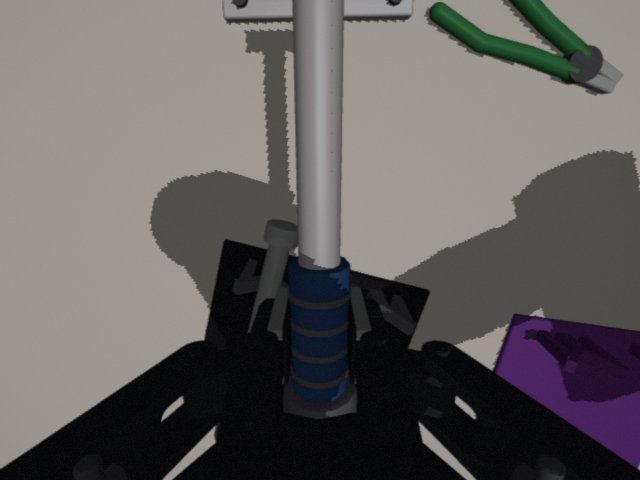

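Run:
```python
from m import *
import pickle
st=pickle.load(open("w7.pkl","rb")); w=cv2.imread("pics/w7.png")
M=R.from_quat(st["ee_rot"]).as_matrix()
def tl(p): return M@np.array(p)+st["position"]
for x in (28,60,90,110): print(x,[proj("wrist",tl((x,y,-17)),st).round(1).tolist()[0] for y in(-8,0,8)])
g=cv2.cvtColor(w,cv2.COLOR_BGR2GRAY).astype(int)
for r in (5,60,100,150,200,240): 
    row=g[r,270:370]; d=np.abs(np.diff(cv2.GaussianBlur(row.astype(np.float32).reshape(1,-1),(5,1),0)[0])); i=np.argsort(-d)[:6]+270; print(r,sorted(i))
crop(w,210,0,430,30,3,"pics/w7f.png"); crop(w,270,0,370,280,2,"pics/w7s.png")
s=get_image("scene"); cv2.imwrite("pics/s7.png",s); crop(s,300,120,450,310,4,"pics/s7c.png")
t=get_image("top"); cv2.imwrite("pics/t7.png",t); crop(t,190,150,370,270,4,"pics/t7c.png")
```

```text
28 [[297.8, 260.7], [318.7, 260.7], [339.5, 260.7]]
60 [[296.2, 176.9], [318.6, 176.9], [341.1, 176.9]]
90 [[294.4, 85.8], [318.6, 85.8], [342.8, 85.8]]
110 [[293.1, 16.7], [318.6, 16.7], [344.1, 16.7]]
5 [np.int64(290), np.int64(291), np.int64(292), np.int64(342), np.int64(343), np.int64(344)]
60 [np.int64(284), np.int64(285), np.int64(286), np.int64(292), np.int64(293), np.int64(342)]
100 [np.int64(284), np.int64(285), np.int64(286), np.int64(293), np.int64(294), np.int64(342)]
150 [np.int64(286), np.int64(287), np.int64(288), np.int64(294), np.int64(295), np.int64(341)]
200 [np.int64(292), np.int64(293), np.int64(295), np.int64(296), np.int64(340), np.int64(341)]
240 [np.int64(298), np.int64(299), np.int64(300), np.int64(339), np.int64(340), np.int64(341)]
```

View pics/w7s.png

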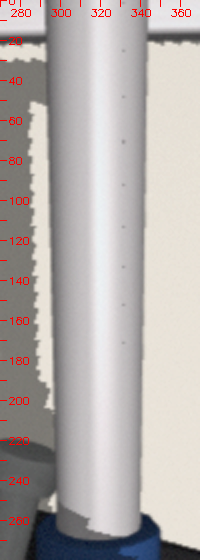

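View pics/s7c.png

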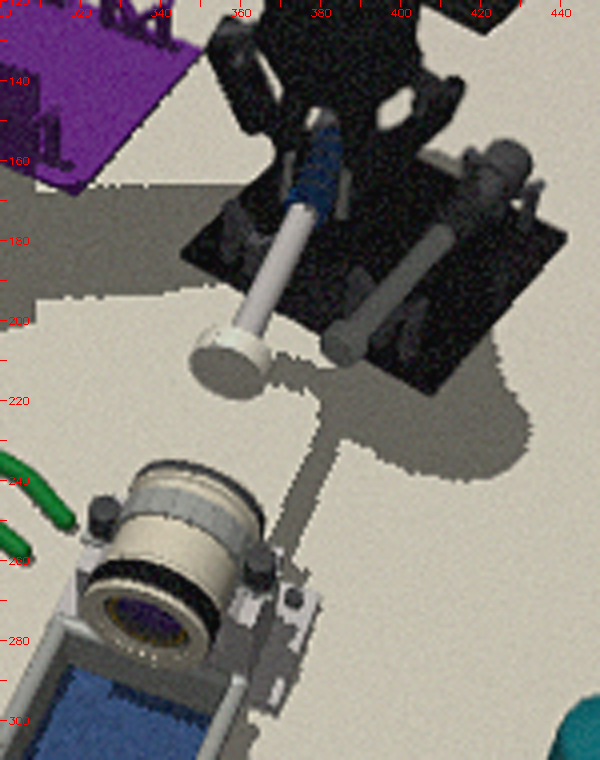

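View pics/t7c.png

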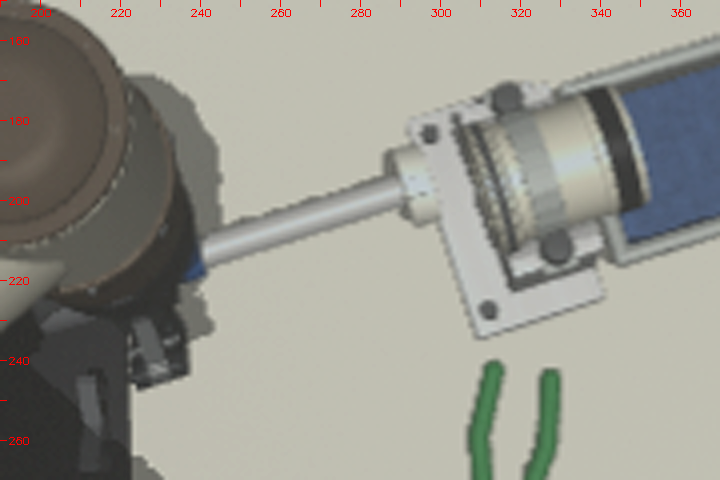

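Run:
```python
from m import *
import pickle
st=pickle.load(open("w7.pkl","rb"))
M=R.from_quat(st["ee_rot"]).as_matrix()
th=np.linspace(0,2*np.pi,60)
def ring(dz,x=144,r=20,dy=-0.7):
    return np.array([M@np.array([x,dy+r*np.cos(a),-17-dz+r*np.sin(a)])+st["position"] for a in th])
for cam,f,box,k in (("scene","s7",(335,180,385,235),12),("top","t7",(275,175,320,215),14)):
    im=cv2.imread(f"pics/{f}.png"); x0,y0,x1,y1=box
    c=cv2.convertScaleAbs(cv2.resize(im[y0:y1,x0:x1],None,fx=k,fy=k,interpolation=cv2.INTER_CUBIC),alpha=1.3)
    for dz,col in ((0,(0,0,255)),(4,(0,255,0)),(-4,(255,0,0))):
        p=((proj(cam,ring(dz))-[x0-.5,y0-.5])*k).astype(int); cv2.polylines(c,[p],True,col,1)
    cv2.imwrite(f"pics/{f}o.png",c)
```

```text
(no output)
```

View pics/s7o.png

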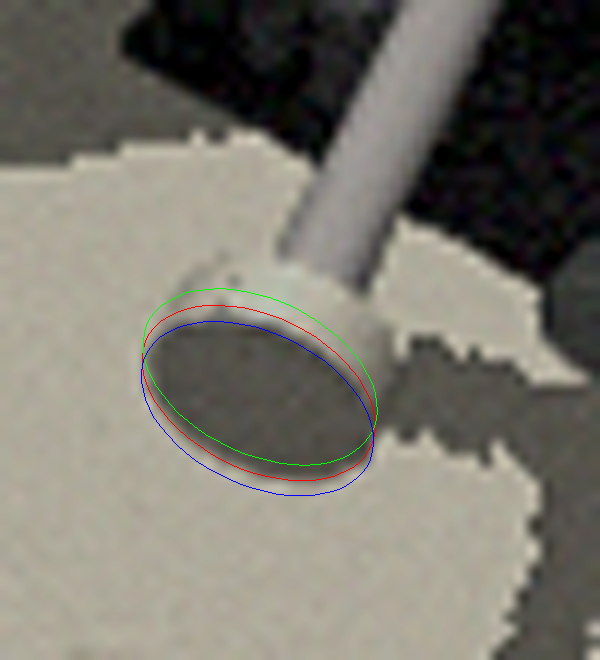

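View pics/t7o.png

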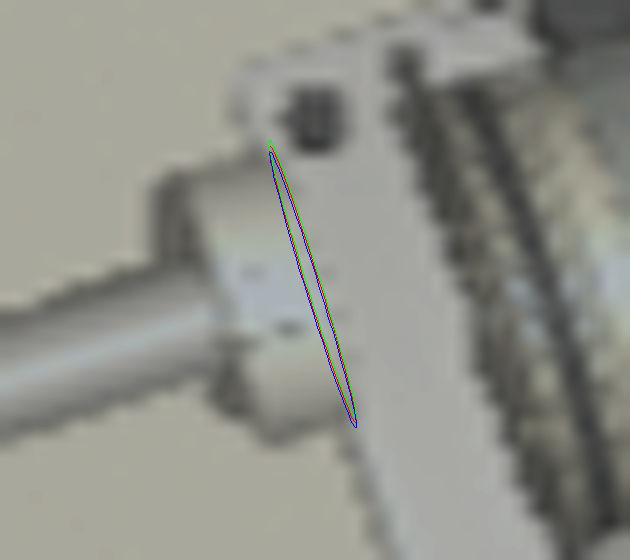

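The predicted level ring (red) sits on the head face in the scene view, so the rod is level and where expected. Same check for the holder:

Run:
```python
from m import *
th=np.linspace(0,2*np.pi,80)
for cam,f,box,k in (("scene","s7",(310,225,385,300),9),("top","t7",(285,160,365,245),8)):
    im=cv2.imread(f"pics/{f}.png"); x0,y0,x1,y1=box
    c=cv2.convertScaleAbs(cv2.resize(im[y0:y1,x0:x1],None,fx=k,fy=k,interpolation=cv2.INTER_CUBIC),alpha=1.3)
    for x,r,col in ((40,23.8,(0,0,255)),(40,33,(0,255,0)),(-40,33,(255,0,0))):
        P_=np.array([[*hold((x,r*np.cos(a))),90+r*np.sin(a)] for a in th])
        cv2.polylines(c,[((proj(cam,P_)-[x0-.5,y0-.5])*k).astype(int)],True,col,1)
    P_=np.array([[*hold(q),8] for q in ((-63,65),(12,65),(12,-65),(-63,-65))])
    cv2.polylines(c,[((proj(cam,P_)-[x0-.5,y0-.5])*k).astype(int)],True,(255,0,255),1)
    cv2.imwrite(f"pics/{f}h.png",c)
```

```text
(no output)
```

View pics/s7h.png

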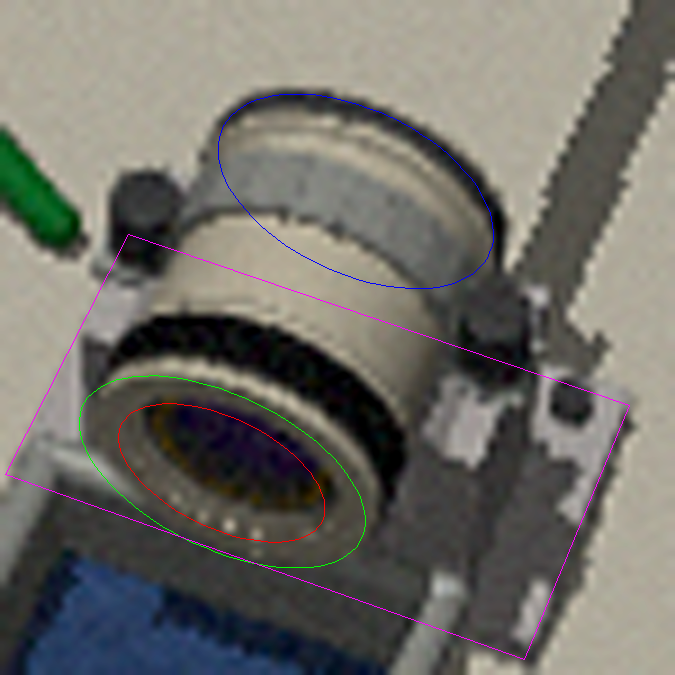

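View pics/t7h.png

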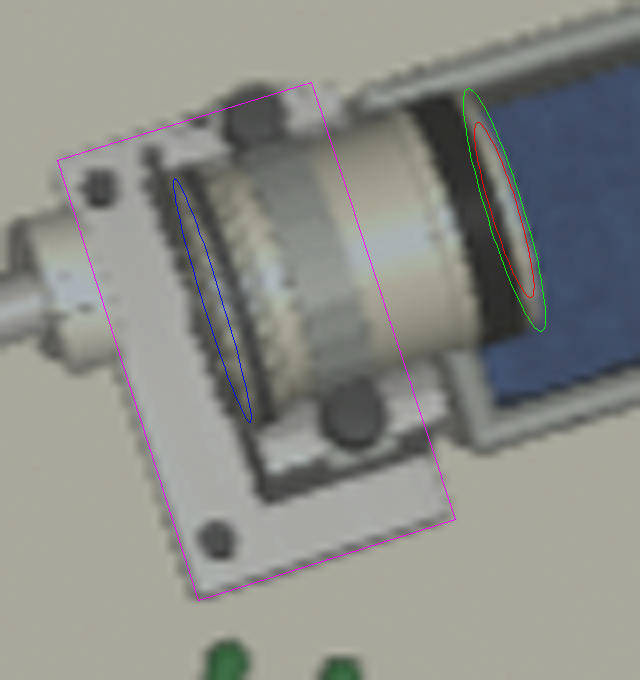

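```bash
cat >> m.py <<'E'
th=np.linspace(0,2*np.pi,80)
def cylhull(cam,x0,x1,r,H,st=None,z=90):
    P_=np.array([[*hold((x,r*np.cos(a)),H),z+r*np.sin(a)] for a in th for x in (x0,x1)])
    return cv2.convexHull(proj(cam,P_,st).astype(np.float32))[:,0]
def ov(im,box,k,polys,name):
    x0,y0,x1,y1=box
    c=cv2.convertScaleAbs(cv2.resize(im[y0:y1,x0:x1],None,fx=k,fy=k,interpolation=cv2.INTER_CUBIC),alpha=1.3)
    for p,col in polys: cv2.polylines(c,[((p-[x0-.5,y0-.5])*k).round().astype(int)],True,col,1)
    cv2.imwrite(name,c)
E
python3 - <<'E'
from m import *
import pickle
s4=pickle.load(open("w4.pkl","rb"))
H=(547.4,4.6,-72.4)
C=lambda cam,st=None:[(cylhull(cam,-40,40,35,H,st),(0,0,255)),(cylhull(cam,40,40,35,H,st),(0,255,0)),(cylhull(cam,40,40,23.8,H,st),(255,0,255))]
ov(cv2.imread("pics/t7.png"),(295,165,360,225),11,C("top"),"pics/o1.png")
ov(cv2.imread("pics/s7.png"),(310,225,375,295),8,C("scene"),"pics/o2.png")
ov(cv2.imread("pics/w4.png"),(430,160,600,280),4,C("wrist",s4),"pics/o3.png")
E
```

```text
(no output)
```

View pics/o1.png

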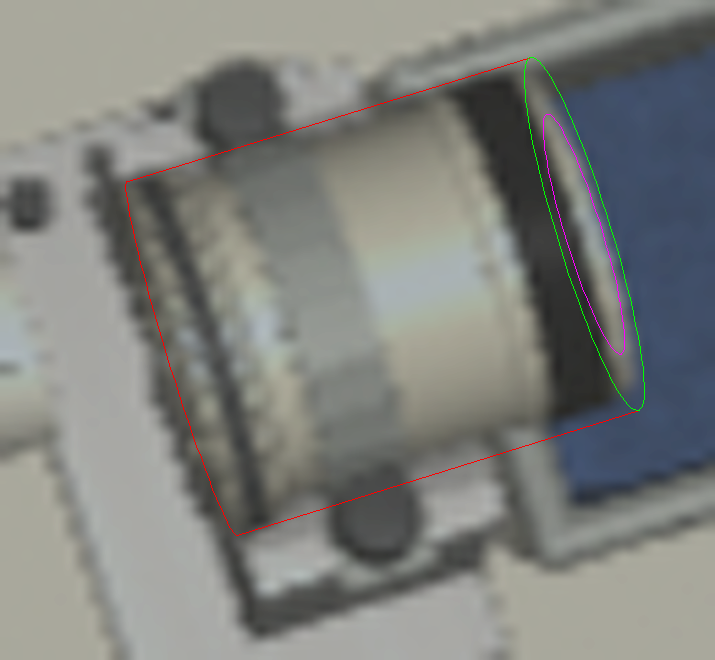

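View pics/o2.png

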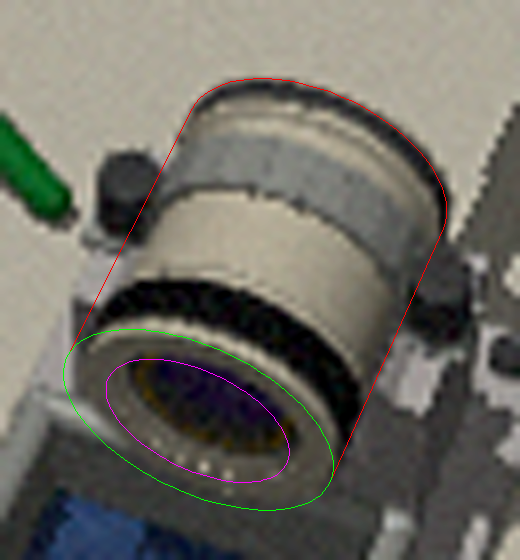

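View pics/o3.png

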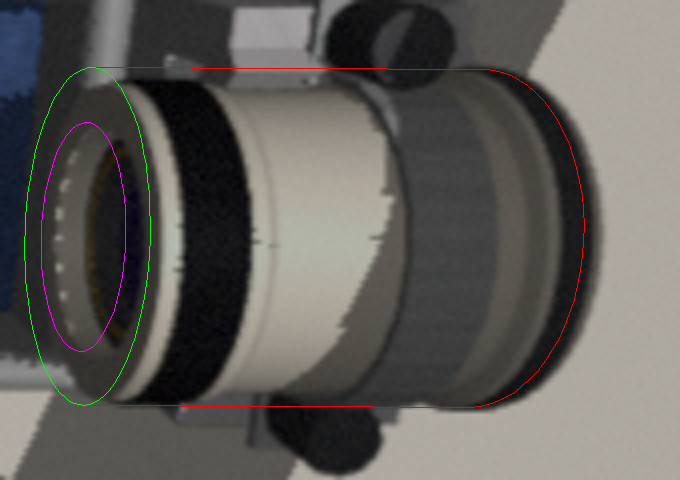

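The barrel sits about 3 mm further back along the push axis than my foot-plate fit; laterally it agrees. I'll use H=(546.5,7.5,-72.4). Next I correct the rod's 0.5° yaw in the grip and lower to bore height.

```bash
sed -i 's/H=(547.4,4.6,-72.4)/H=(546.5,7.5,-72.4)/' m.py
python3 - <<'E'
from m import *
plan([*hold((-214,0.7)),73],-72.95)
E
```

```text
t 11.35 pos [482.3 209.4 145.7] yaw -72.4 F [-0.4  0.6 -2.5] w 22.3 tilt [-9.0e-04 -2.6e-03 -1.0e+00]
shift m [-0.0023 -0.001   0.0727] turn 0.55
```

>>> send_rows:
  translation:
    - [0,0,0.012]
    - [-0.002,-0.001,0.03]
    - [-0.002,-0.001,0.05]
    - [-0.002,-0.001,0.065]
    - [-0.002,-0.001,0.0725]
    - [-0.002,-0.001,0.0725]
    - [-0.002,-0.001,0.0725]
    - [-0.002,-0.001,0.0725]
  yaw: [0,0.5,0.5,0.5,0.5,0.5,0.5,0.5]
  fingers: [255,255,255,255,255,255,255,255]

```text
clock: 12.15
position: [483.1, 211.9, 74.0]
ee_rot: [0.804, -0.594, 0.001, 0.0]
contact_force: [-0.2, -0.5, -2.2]
gripper_width: 22.2
```

Run:
```python
from m import *
import pickle
st=read_state(); t=get_image("top"); s=get_image("scene")
cv2.imwrite("pics/t8.png",t);cv2.imwrite("pics/s8.png",s)
plan([*hold((-179,0.7)),73],-72.95)
H=(546.5,7.5,-72.4)
a=np.radians(-72.4);d=st["position"][:2]-np.array(H[:2]);o=d@[np.cos(a),np.sin(a)];print("origin x",o)
for cam,im,box,k,n in (("top",t,(240,165,360,235),6,"o4"),("scene",s,(310,170,385,295),5,"o5")):
    ov(im,box,k,[(cylhull(cam,-40,40,35,H),(0,0,255)),(cylhull(cam,40,40,23.8,H),(255,0,255)),(cylhull(cam,o+130,o+144,20,H),(0,255,0)),(cylhull(cam,o+28,o+130,8,H),(255,0,0))],f"pics/{n}.png")
```

```text
t 12.25 pos [483.  211.8  74. ] yaw -72.9 F [ 1.  -0.9 -2.2] w 22.0 tilt [ 5.0e-04 -1.5e-03 -1.0e+00]
shift m [0.0349 0.0002 0.0011] turn 0.05
origin x -214.0112072307912
```

View pics/o4.png

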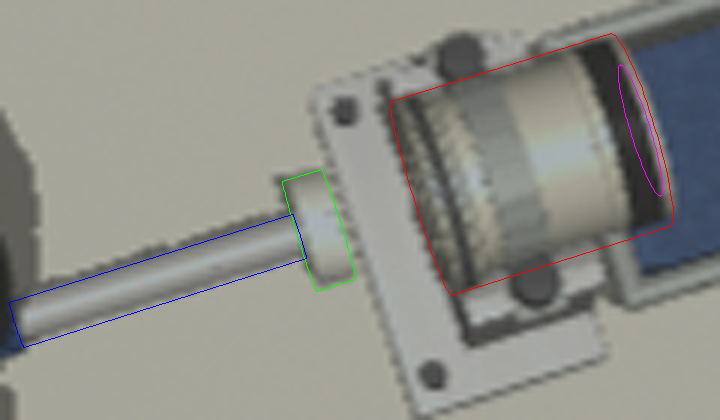

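View pics/o5.png

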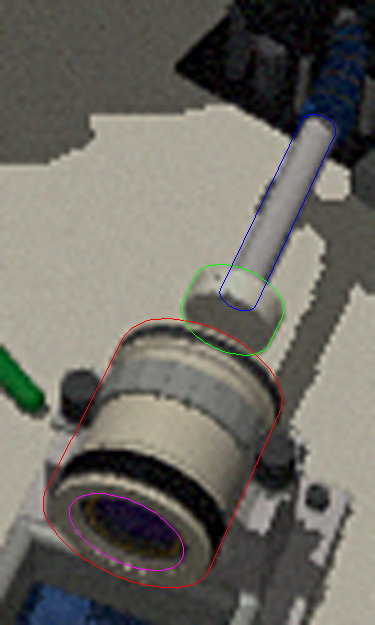

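Head and bore line up in both views to about 2 mm. I'll enter slowly and watch the force.

>>> send_rows:
  translation:
    - [0.003,0,0.001]
    - [0.008,0,0.001]
    - [0.013,0,0.001]
    - [0.018,0,0.001]
    - [0.023,0,0.001]
    - [0.028,0,0.001]
    - [0.033,0,0.001]
    - [0.038,0,0.001]
    - [0.042,0,0.001]
    - [0.045,0,0.001]
    - [0.045,0,0.001]
  yaw: [0,0,0,0,0,0,0,0,0,0,0]
  fingers: [255,255,255,255,255,255,255,255,255,255,255]

```text
clock: 13.35
position: [496.3, 168.4, 73.1]
ee_rot: [0.804, -0.594, 0.001, 0.001]
contact_force: [0.6, 0.6, -3.2]
gripper_width: 22.4
```

Run:
```python
from m import *
st=read_state(); t=get_image("top"); s=get_image("scene"); w=get_image("wrist")
crop(t,240,150,370,245,6,"pics/t9.png");crop(s,300,180,400,300,5,"pics/s9.png");cv2.imwrite("pics/w9.png",w)
plan([*hold((-104,0.7)),73],-72.95)
print(st["wrist_torque"])
```

```text
t 13.5 pos [496.2 168.9  73.1] yaw -72.89 F [-0.6 -1.  -2.1] w 22.0 tilt [ 6.0e-04 -1.4e-03 -1.0e+00]
shift m [ 0.065  -0.0004  0.0002] turn 0.06
[9.11717386e-02 1.41914907e-02 1.14892123e-05]
```

View pics/t9.png

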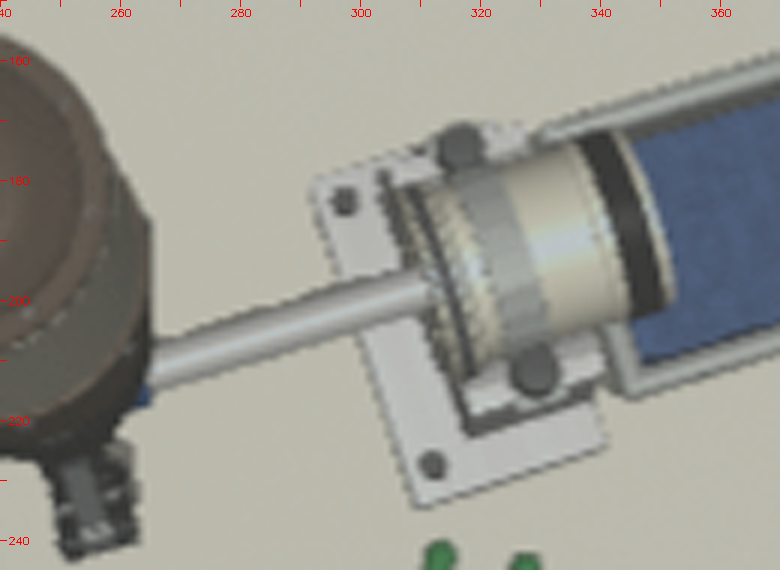

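View pics/w9.png

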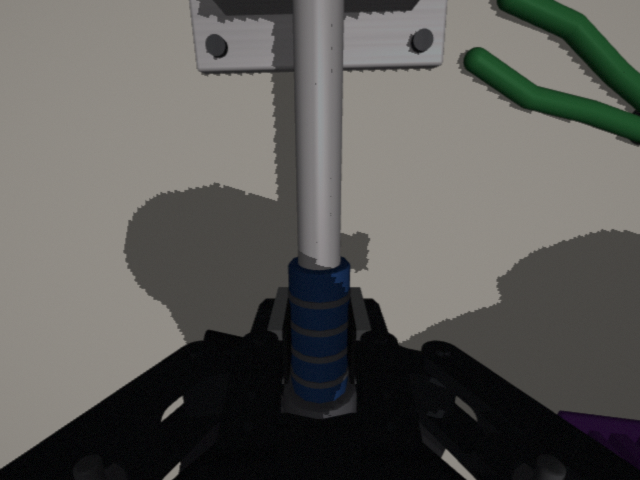

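The head is inside the bore and the force is unchanged (no contact). Push on.

>>> send_rows:
  translation:
    - [0.003,0,0]
    - [0.008,0,0]
    - [0.013,0,0]
    - [0.018,0,0]
    - [0.022,0,0]
    - [0.026,0,0]
    - [0.03,0,0]
    - [0.034,-0.0003,0]
    - [0.038,-0.0003,0]
    - [0.042,-0.0004,0]
    - [0.045,-0.0004,0]
  yaw: [0,0,0,0,0,0,0,0,0,0,0]
  fingers: [255,255,255,255,255,255,255,255,255,255,255]

```text
clock: 14.6
position: [509.9, 128.6, 73.2]
ee_rot: [0.804, -0.594, -0.0, -0.002]
contact_force: [-5.2, 12.2, -1.5]
gripper_width: 22.2
```

Run:
```python
from m import *
st=read_state(); t=get_image("top"); s=get_image("scene")
crop(t,240,150,370,245,6,"pics/t10.png");crop(s,300,180,400,300,5,"pics/s10.png")
plan([*hold((-104,0.7)),73],-72.95)
```

```text
t 14.7 pos [510.  127.8  73.2] yaw -72.93 F [-2.7  7.8 -2.2] w 22.0 tilt [ 0.0018  0.0018 -1.    ]
shift m [0.0217 0.0007 0.0002] turn 0.02
```

View pics/t10.png

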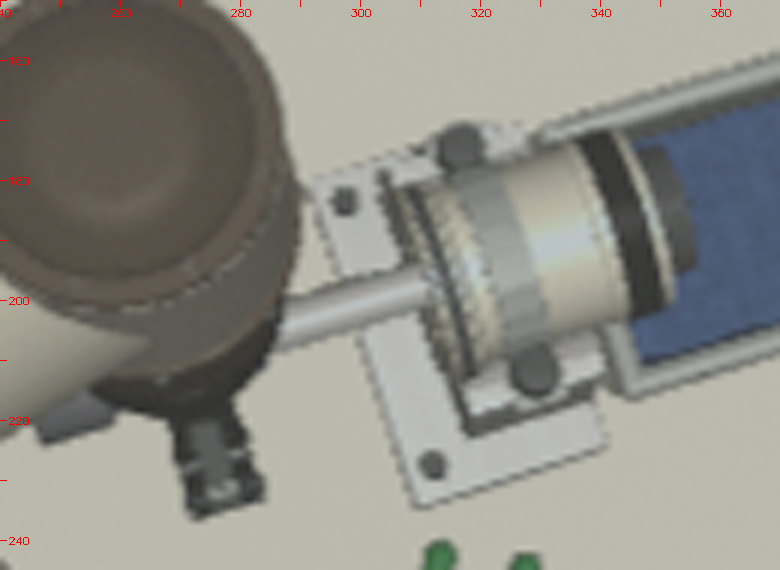

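View pics/s10.png

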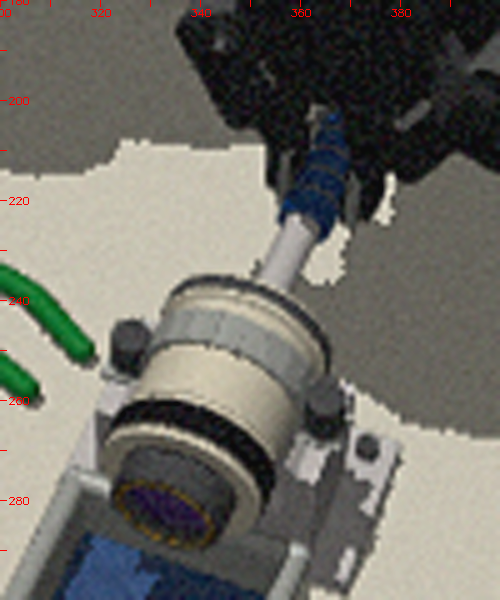

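The cell protrudes at (352,185) and the push force is about 8 N. I'll continue to just past the mouth.

>>> send_rows:
  translation:
    - [0.003,0.0001,0]
    - [0.006,0.0002,0]
    - [0.009,0.0003,0]
    - [0.012,0.0004,0]
    - [0.015,0.0005,0]
    - [0.018,0.0006,0]
    - [0.02,0.0007,0]
    - [0.022,0.0007,0]
    - [0.0235,0.0007,0]
    - [0.025,0.0007,0]
    - [0.025,0.0007,0]
    - [0.025,0.0007,0]
  yaw: [0,0,0,0,0,0,0,0,0,0,0,0]
  fingers: [255,255,255,255,255,255,255,255,255,255,255,255]

```text
clock: 15.9
position: [516.7, 103.5, 73.2]
ee_rot: [0.804, -0.594, 0.0, -0.001]
contact_force: [0.7, -0.1, -2.4]
gripper_width: 22.3
```

Run:
```python
from m import *
st=read_state(); t=get_image("top"); s=get_image("scene")
crop(t,260,150,410,245,5,"pics/t11.png");crop(s,280,180,400,330,4,"pics/s11.png")
plan([*hold((-104,0.7)),73],-72.95)
```

```text
t 16.0 pos [516.7 103.6  73.2] yaw -72.93 F [ 0.4  0.  -2.1] w 22.2 tilt [ 0.0017  0.0017 -1.    ]
shift m [-0.0034 -0.0001  0.0002] turn 0.02
```

View pics/t11.png

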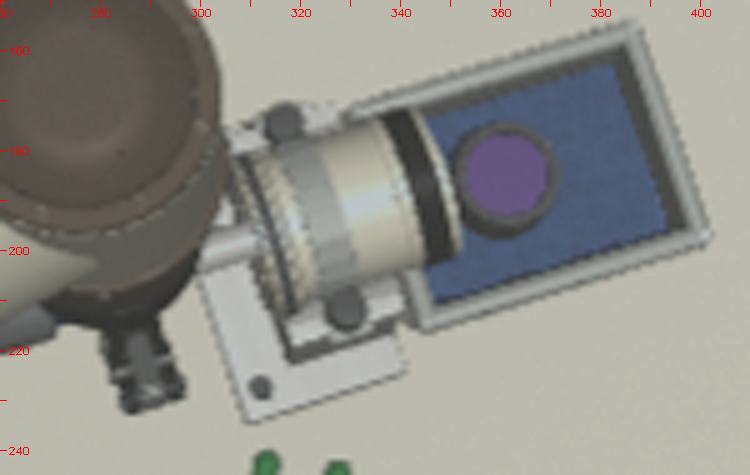

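View pics/s11.png

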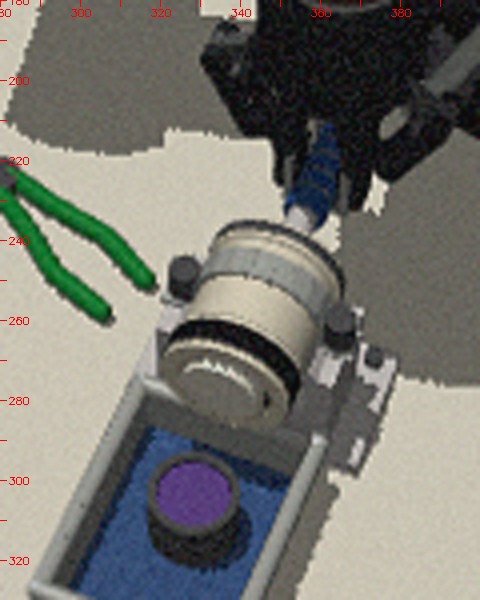

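The cell stands in the tray on the foam at (360,184) and the white face is level with the mouth. Withdraw the rod.

>>> send_rows:
  translation:
    - [-0.003,0,0]
    - [-0.01,0,0]
    - [-0.02,0,0]
    - [-0.03,0.0002,0]
    - [-0.042,0.0003,0]
    - [-0.054,0.0004,0]
    - [-0.066,0.0005,0]
    - [-0.078,0.0006,0]
    - [-0.09,0.0007,0]
    - [-0.102,0.0008,0]
    - [-0.112,0.001,0]
    - [-0.118,0.001,0]
  yaw: [0,0,0,0,0,0,0,0,0,0,0,0]
  fingers: [255,255,255,255,255,255,255,255,255,255,255,255]

```text
clock: 17.2
position: [480.8, 217.2, 73.4]
ee_rot: [0.804, -0.594, 0.0, -0.001]
contact_force: [0.1, 0.3, -2.1]
gripper_width: 22.1
```

Run:
```python
from m import *
plan([412.5,346.9,147],-87.5)
```

```text
t 17.2 pos [480.8 217.2  73.4] yaw -72.89 F [ 0.1  0.3 -2.1] w 22.1 tilt [ 0.0018  0.0018 -1.    ]
shift m [-0.1442  0.0269 -0.0735] turn 14.61
```

>>> send_rows:
  translation:
    - [0,0,-0.01]
    - [0,0,-0.03]
    - [-0.003,0,-0.053]
    - [-0.015,0.003,-0.07]
    - [-0.035,0.006,-0.074]
    - [-0.058,0.011,-0.074]
    - [-0.08,0.015,-0.074]
    - [-0.102,0.019,-0.074]
    - [-0.122,0.023,-0.074]
    - [-0.136,0.026,-0.074]
    - [-0.144,0.027,-0.074]
    - [-0.144,0.027,-0.074]
  yaw: [0,0,0,1.5,3.5,6,8.5,10.5,12.5,14,14.6,14.6]
  fingers: [255,255,255,255,255,255,255,255,255,255,255,255]

```text
clock: 18.4
position: [412.5, 347.2, 147.9]
ee_rot: [0.723, -0.691, 0.0, -0.002]
contact_force: [-0.5, 0.4, -2.8]
gripper_width: 22.5
```

Run:
```python
from m import *
import pickle
st=read_state(); w=get_image("wrist"); cv2.imwrite("pics/w12.png",w); pickle.dump(st,open("w12.pkl","wb"))
plan([412.5,346.9,27.5],-87.5)
w6=cv2.imread("pics/w6.png"); cv2.imwrite("pics/cmp.png",np.hstack([cv2.convertScaleAbs(i[230:430,260:380],alpha=1.5).repeat(3,0).repeat(3,1) for i in (w6,w)]))
```

```text
t 18.45 pos [412.5 346.6 147.8] yaw -87.45 F [-0.3 -0.4 -2.9] w 22.0 tilt [ 0.0019  0.0018 -1.    ]
shift m [-1.000e-04  3.000e-04  1.203e-01] turn 0.05
```

View pics/w12.png

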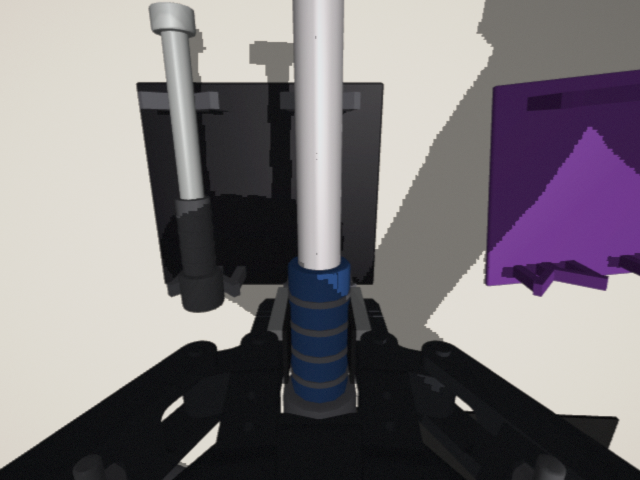

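View pics/cmp.png

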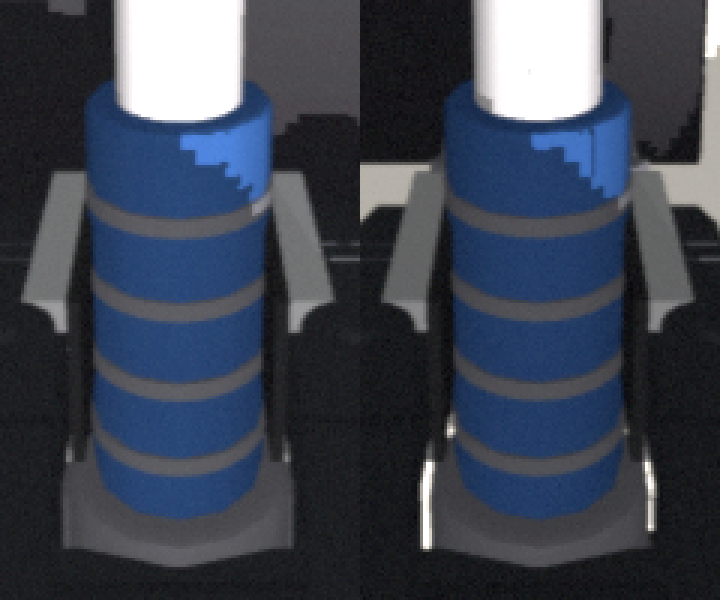

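The handle hasn't slipped in the grip (views identical). Lower into the seat.

>>> send_rows:
  translation:
    - [0,0,0.015]
    - [0,0,0.04]
    - [0,0,0.065]
    - [0,0,0.085]
    - [0,0,0.1]
    - [0,0,0.11]
    - [0,0,0.116]
    - [0,0,0.12]
    - [0,0,0.12]
    - [0,0,0.12]
  yaw: [0,0,0,0,0,0,0,0,0,0]
  fingers: [255,255,255,255,255,255,255,255,255,255]

```text
clock: 19.45
position: [412.9, 346.9, 28.3]
ee_rot: [0.723, -0.691, 0.0, -0.002]
contact_force: [-0.5, -1.4, -1.1]
gripper_width: 22.7
```

Run:
```python
from m import *
w=get_image("wrist"); cv2.imwrite("pics/w13.png",w)
plan([412.5,346.9,27.1],-87.5)
```

```text
t 19.5 pos [412.9 346.9  28.3] yaw -87.46 F [ 0.  -0.6 -2.4] w 22.3 tilt [ 0.0024  0.0026 -1.    ]
shift m [-0.      0.0004  0.0012] turn 0.04
```

View pics/w13.png

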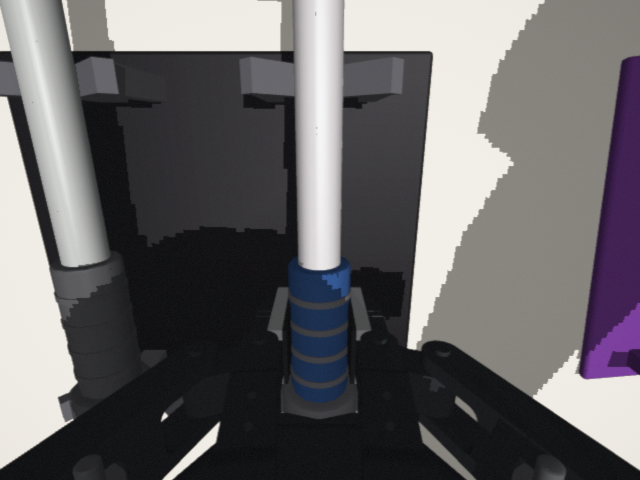

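Almost down: still carrying 2.4 N, 1.2 mm high. Lower until it bears on the V, then release and rise.

>>> send_rows:
  translation:
    - [0,0,0.001]
    - [0,0,0.0015]
    - [0,0,0.0015]
    - [0,0,0.0015]
  yaw: [0,0,0,0]
  fingers: [255,255,255,255]

```text
clock: 19.9
position: [413.0, 347.0, 27.8]
ee_rot: [0.723, -0.691, 0.0, -0.002]
contact_force: [-1.8, -1.2, 5.1]
gripper_width: 22.5
```

>>> send_rows:
  translation:
    - [0,0,0]
    - [0,0,0]
    - [0,0,0]
    - [0,0,0]
    - [0,0,0]
    - [0,0,0]
    - [0,0,0]
    - [0,0,0]
  yaw: [0,0,0,0,0,0,0,0]
  fingers: [200,130,80,40,0,0,0,0]

```text
clock: 20.7
position: [413.0, 347.0, 27.8]
ee_rot: [0.723, -0.691, 0.0, -0.002]
contact_force: [0.0, 0.4, -0.4]
gripper_width: 85.5
```

>>> send_rows:
  translation:
    - [0,0,-0.01]
    - [0,0,-0.03]
    - [0,0,-0.06]
    - [0,0,-0.1]
    - [0,0,-0.14]
    - [0,0,-0.16]
    - [0,0,-0.165]
    - [0,0,-0.165]
  yaw: [0,0,0,0,0,0,0,0]
  fingers: [0,0,0,0,0,0,0,0]

```text
clock: 21.5
position: [412.5, 346.6, 193.6]
ee_rot: [0.723, -0.691, -0.0, -0.003]
contact_force: [-0.3, 0.3, -0.7]
gripper_width: 85.8
```

Run:
```python
from m import *
w=get_image("wrist"); cv2.imwrite("pics/w14.png",w)
s=get_image("scene"); cv2.imwrite("pics/s14.png",s)
plan([412.5,346.9,27.1],-87.5)
```

```text
t 21.6 pos [411.9 345.8 191.5] yaw -87.45 F [ 0.3 -0.5 -1.3] w 85.2 tilt [ 0.001  0.001 -1.   ]
shift m [-0.0009 -0.0005  0.1644] turn 0.05
```

View pics/w14.png

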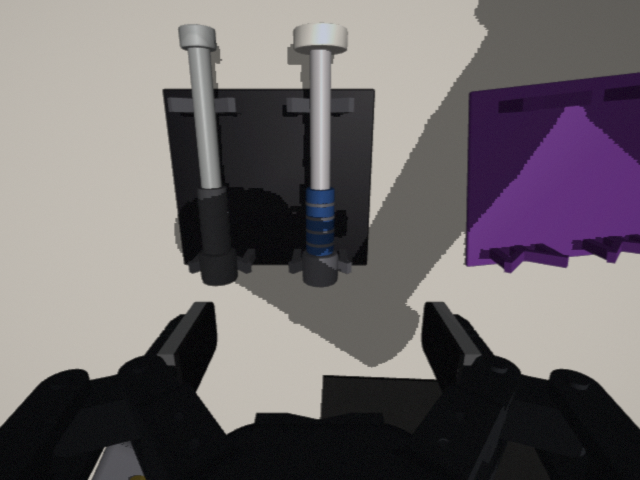

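View pics/s14.png

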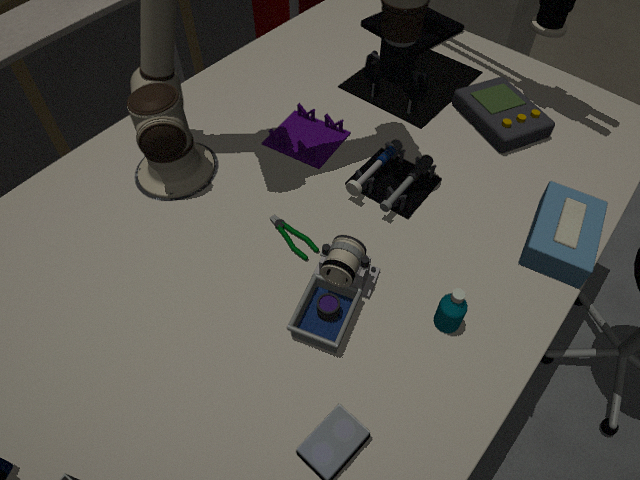

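The rod is back in its seat with the head at scene (353,187), as at the start. The cell is in the tray at (329,305), and the drift, bottle, pliers and case are at their first pixels. The gripper is clear, so I'm handing in.

```bash
python3 -c "
from bench import *
print(job_done())"
```

```text
the job is handed in; nothing more can be done
None
```

The job is done and handed in at about 21.6 s of the 67 s allowed. The lens cell stands on the foam inside the tray, and the ejector rod is back in its seat.

- **Tray:** I slid it by its far rim to under the barrel mouth. It measures about 87 mm along the push axis (85 intended) and is centred on the barrel to about 1 mm.
- **Push:** I took the rod by its blue handle, levelled it at bore height and pushed from the flanged end with about 8–13 N. The cell tipped out as the white face came level with the mouth, and the gripper never came near it.
- **Rod:** I drew it back and laid it in the same seat, head the same way round. It had not slipped in the grip.

**Last checks:** the final wrist and scene views show the rod in both Vs. The drift, bottle, pliers and case are where they started, and the open gripper is clear of everything. The largest wrist force I read was about 13 N.

**Disagreement:** my first fit of the holder, from its foot plate, was about 3 mm off the barrel outline along the push axis. I corrected it before inserting the rod.

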